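# Free the record clamp of unknown thread and hold it up

## Robot

A 6-joint arm with a two-finger parallel gripper is mounted at the origin on the work surface. World frame = base frame: x ahead of the robot, y to its left, z up, the work surface at z = 0. Lengths are in m, angles in rad, forces in N, time in s.
With the tool pointing down it reaches from about 0.25 to 0.85 m from the base axis. Payload 12.5 kg.
Tool frame: the origin (TCP) lies where the fingers leave the gripper's body, on its centre line; the fingertips stand 84 mm ahead of it and the grasp point (between the pads) lies 65 mm ahead of it; z points along the fingers, y is the line along which they close (so a half turn about z gives the same grasp; the last joint's range is limited). The gripper opens to 93 mm and grips with 3 to 60 N. Pads are 15 mm wide; open, the fingers measure 128 mm over their backs; the gripper's body (75 mm by 188 mm) begins 65 mm behind the grasp point.
Start: joints at [-1.358, 0.351, 1.652, -0, 1.139, -0.085], TCP at [0.161, -0.526, 0.303] pointing down, gripper open.
Joint ranges: [-2.75, 2.75], [-0.79, 2.1], [0.01, 2.65], [-1.57, 4.71], [0.07, 3.14], [-2.87, 2.87]. Speed limits (rad/s): [2.22, 2.22, 2.79, 3.14, 3.14, 3.14].

## Interface

Orientations are given as a 3x3 rotation matrix whose columns are the frame's x, y, z axes.
In Python, from rig import * gives the robot as it stands. The module is installed in compiled form; this text tells all that it offers.
- The arm moves only by the tool arm_command, never from a script. Its argument "deltas" is text: rows parted by semicolons, each of 5 numbers parted by spaces: the finger opening in cm, from 0 to 9.3, then the shift along the tool's x, y, z in cm, then the turn about the tool's z in rad. In form: fingers tx ty tz twist; .... A call has 1 to 12 rows; each row shifts and turns the commanded pose from where the row before left it, along the tool's axes as they then stand; what a row does not reach is not made up. A row lasts 1/12 s, in which the tool goes at most 41.7 mm and 7.16 degrees, less where a joint would pass 70% of its speed; a pose out of reach is approached as far as the arm can. A call is refused whole if a number of a shift passes 4.17 or a number of a turn 0.125, either way. A call with a gripper value outside its range is refused whole. The fingers move at their own pace and stop on an object; "force" is the grip in N (left out, the last holds). Time passes only in rows, so rows that do not move let the fingers close. It gives the time, the measured TCP pose, the force, the opening and the grip force at its end, in the units of the state.
- get_obs(): the state, without advancing time (a new reading comes with each control period).
- snapshot(name): name is "scene" or "top" or "wrist"; returns a dict with "frame" (400x640x3 uint8, red, green, blue), "z_map" (400x640 float32, m along the optical axis (not along the pixel's ray), 0 where there is no reading), "camera_matrix" (3x3 intrinsics, pixels), "dist_coeffs" ([k1, k2, p1, p2, k3] as OpenCV has them; the pictures are not rectified), "R" (3x3) and "t" (3): a world point X has camera coordinates R X + t; the wrist camera has in their place "hand_eye" (4x4, takes a point from camera to tool coordinates, whose origin is the TCP and whose axes are the flange's). Camera axes: x right, y down, z forward; pixel columns grow to the right and rows downward; lengths in m; the calibration is good to about 2 mm. A picture is of the moment at which its call begins: read the wrist's pose just before it.
- job_done(): hands the job in; it is judged then, once.
The state is a dict: "clock": time; "joints": joint angles; "qd": joint speeds; "tau": joint torques, N m; "tcp_pos": TCP position; "tool_rot": TCP orientation; "wrist_force": force on the tool from outside, world axes, zero at the start; "moment": the same for the moment, N m; "finger_gap": finger opening in m; "finger_force": force on a finger pad.
Only numpy, scipy, OpenCV 4.12 (cv2) and the standard library are available. Lean on these libraries where they do the work, as an engineer would, in place of code of your own. Each camera call takes 0.05 s, during which the arm holds its last target. There are 200 camera calls.

## Task

The chrome record clamp is locked on the turntable's spindle, and nobody remembers which way its quarter-turn thread runs: grip it, try loosening it one way and then, if it only meets its stop, the other, until it comes free, without pulling it off by force. Lift it straight up and finish still holding it, upright and still, about a hand's breadth (100 mm) above the middle of the record. Leave the tonearm and everything else lying about where they are.

Things in the scene. Friction and masses are not known exactly. Their poses are not given: they have to be found in the camera images.
- clamp: Chrome record clamp, 0.2 to 0.4 kg, round, 52 mm tall, upright on the record. Knurled grip: cylinder of 54 mm diameter, 24 to 52 mm above its underside; below it a skirt of 48 mm diameter. Grip the knurled part across its diameter, at any yaw. Origin: centre of its underside; z up; x along the thin dark rib (44 mm long, 3 mm high) across its top, within 3 degrees of the turntable's x at the start.
- clamp_grip (a point): Centre of the clamp's knurled grip, 38 mm above its underside. Inner lugs lock under the fixed spindle's (quarter-turn thread): one way it meets a hard stop after 5 to 20 degrees; the other (loosening) way it turns easily and lifts off from 55 degrees on (75 is safe; far stop near 100). Which way differs each start and cannot be seen. Locked, it rises only 2 mm. Do not pull up while turning.
- turntable: Turntable, fixed, platter and spindle locked. Origin: on the cabinet top below the spindle axis; z up, front to -x. Walnut plinth x -170 to 170 mm, y -250 to 165 mm, top 50 mm up; black record of 302 mm diameter on the axis, top 74 mm up. Tonearm on its rest along y = -205 mm, x -115 to 160 mm, up to 127 mm above the cabinet top.
- spindle_axis (a point): Point on the spindle axis at the record's top surface (74 mm above the cabinet top), where the clamp's origin is at the start. The spindle's boss stands 22 mm above it, hidden in the clamp.
- tonearm (a joint): Swing of the tonearm about its pillar, rad, 0 on its rest, growing anticlockwise seen from above. Leave it.
- adapter: Bystander: grey plastic single adapter, ring of 38 mm diameter, 10 mm high, on the plinth's corner (-x, +y). Origin: centre of underside.
- pot: Bystander: blue silicone stylus cleaner pot with clipped-on lid, 43 mm diameter, 30 mm high, on the plinth's corner (+x, +y). Origin: centre of underside.
- brush: Bystander: record brush, 130 x 35 x 30 mm, lying in the walnut tray to the left. Origin: centre of underside.
- stylus_box: Bystander: clear plastic stylus box, 50 x 50 x 22 mm, in the walnut tray. Origin: centre of underside.
- ashtray: Bystander: round glass ashtray, 120 mm diameter, 32 mm high, to the right. Origin: centre of underside.
- mug: Bystander: white mug, 80 mm diameter, 90 mm high, to the right. Origin: centre of underside.

How it is judged:
On the way:
1. the clamp, still down on the record, has been turned more than 43 degrees from its locked position (angle between the x axis of clamp and the x axis of turntable, either way round above 0.75 rad and z of clamp in the frame of turntable below 0.08 m and angle between clamp's own z axis and vertical below 0.15 rad), for 0.1 s.
At the end, for the whole second after the job is handed in: The clamp is held in the fingers (over 1 N) and carried by nothing else, its underside 60 to 180 mm above the record, within 60 mm of the spindle axis, upright within 17 degrees and still (under 30 mm/s) (z of clamp in the frame of spindle_axis between 0.06 and 0.18 m and horizontal distance between clamp and spindle_axis below 0.06 m and angle between clamp's own z axis and vertical below 0.3 rad and linear speed of clamp below 0.03 m/s and contact force between clamp and the fingers above 1 N and contact force between clamp and turntable below 0.1 N); the arm keeps its last pose, push and grip.
It fails at once if the tonearm was swung more than 3 degrees from its rest (value of joint tonearm above 0.052 rad or value of joint tonearm below -0.052 rad).
It fails at once if the clamp was pulled up more than 10 mm while still locked (z of clamp in the frame of turntable between 0.084 and 0.097 m and horizontal distance between clamp and spindle_axis below 0.01 m and angle between the x axis of clamp and the x axis of turntable, either way round below 0.6 rad).
It fails at once if a bystander was moved more than 15 mm (distance of any of adapter, pot, brush, stylus_box, ashtray, mug from where it was at the start of the episode above 0.015 m).
It also fails if it takes over 38 s, if anything falls off the work surface, if the arm or the gripper's body presses on something with over 40 N, if the wrist force passes 120 N, or if a joint passes its speed limit or range.

## Working session

There is one attempt and no reset: what is moved stays moved. The work goes in short steps, Python scripts to look and compute and a tool call to move; the robot and the scene stay as the last step left them, time stands still between calls to the robot, and variables do not carry over. Pictures are saved under pics/ and viewed, at most 10 in all, crops included, and the job is handed in when it is done.

Besides the shell and the picture viewer there is one more tool, called after ">>>" as name(argument=value, ...) on one line, values as JSON. arm_command: Moves the arm, as the interface text tells. Its arguments: {"type":"object","properties":{"deltas":{"type":"string"},"force":{"type":"number"}},"required":["deltas"]}

```bash
mkdir -p pics
python3 - <<'E'
from rig import *
import cv2,numpy as np
o=get_obs(); print(o)
for n in("scene","top"):
    s=snapshot(n); cv2.imwrite(f"pics/{n}.png",s["frame"][:,:,::-1]); np.savez(f"{n}.npz",**s); print(n,s["camera_matrix"],s["dist_coeffs"],s["R"],s["t"])
E
```

```text
{'clock': 0.0, 'joints': array([-1.35759417e+00,  3.51255315e-01,  1.65240833e+00, -2.36571097e-05,
        1.13906594e+00, -8.45845528e-02]), 'qd': array([-0.00070742,  0.00117663, -0.0024143 ,  0.00161783,  0.0015206 ,
        0.00026131]), 'tau': array([-5.75981085e-04, -4.97328258e+01, -2.85260707e+01,  6.99336687e-02,
        2.56791164e-02, -1.03756386e-04]), 'tcp_pos': array([ 0.16135166, -0.52555519,  0.3021969 ]), 'tool_rot': array([[ 9.55985322e-01,  2.93414376e-01, -2.61565445e-04],
       [ 2.93414483e-01, -9.55984684e-01,  1.10664999e-03],
       [ 7.46544558e-05, -1.13468823e-03, -9.99999353e-01]]), 'wrist_force': array([ 0.15062989, -0.37883716, -0.22195432]), 'moment': array([-0.02030088,  0.02185481,  0.02197195]), 'finger_force': 0.0, 'finger_gap': 0.09282602679796782}
scene [[416.77605678   0.         313.63104429]
 [  0.         416.77605678 199.57399827]
 [  0.           0.           1.        ]] [-0.06428623  0.          0.          0.          0.        ] [[-0.23555641  0.97176578  0.01358125]
 [ 0.83146327  0.20874283 -0.51487402]
 [-0.50317194 -0.10998956 -0.85715827]] [ 0.10256231 -0.41316578  1.74627303]
top [[494.13466133   0.         313.2339274 ]
 [  0.         494.13466133 193.90766323]
 [  0.           0.           1.        ]] [0.04207469 0.         0.         0.         0.        ] [[ 0.01447136 -0.99982007  0.0122638 ]
 [-0.99457308 -0.01565704 -0.1028555 ]
 [ 0.103029   -0.01070879 -0.9946207 ]] [0.01538411 0.55776823 1.70343819]
```

View pics/top.png

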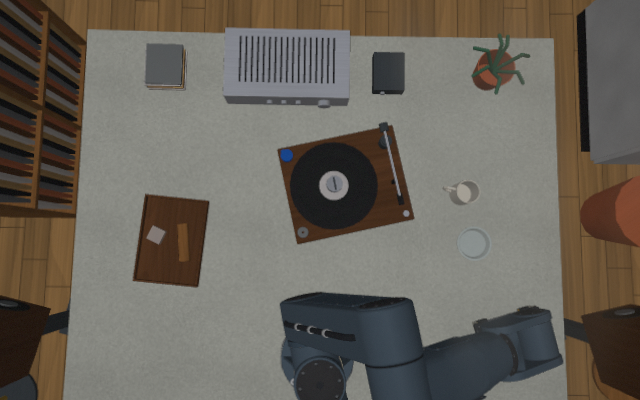

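View pics/scene.png

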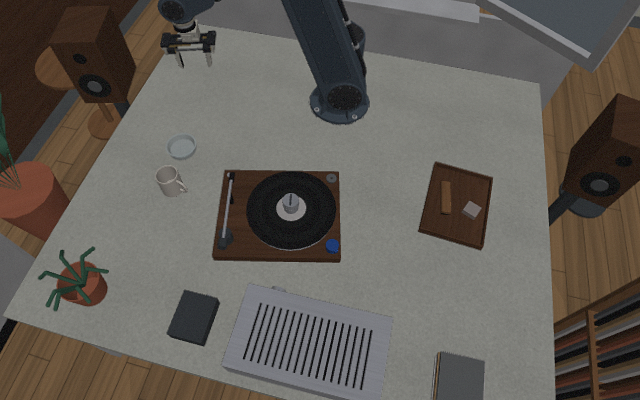

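Top view: the turntable is yawed slightly, with the clamp at about (334,185), the tonearm to its right near (393,165), the pot at (287,155) and the adapter at (303,232). The scene view shows the clamp at (290,205), with nothing standing near it.

```bash
cat > h.py <<'E'
import numpy as np,cv2
def ray(s,px,z):
    p=cv2.undistortPoints(np.array([[px]],float),s["camera_matrix"],s["dist_coeffs"])[0,0]
    d=s["R"].T@np.array([*p,1]); c=-s["R"].T@s["t"]
    return c+d*(z-c[2])/d[2]
E
python3 - <<'E'
from h import *
for n,c in(("top",(334,185)),("scene",(290,205))):
    s=dict(np.load(n+".npz")); g=cv2.cvtColor(s["frame"],cv2.COLOR_RGB2GRAY); hsv=cv2.cvtColor(s["frame"],cv2.COLOR_RGB2HSV)
    m=((g<45)&(hsv[...,1]<90)).astype(np.uint8)
    roi=np.zeros_like(m); cv2.circle(roi,c,60,1,-1); m*=roi
    m=cv2.morphologyEx(m,cv2.MORPH_OPEN,np.ones((3,3)))
    cs,_=cv2.findContours(m,cv2.RETR_EXTERNAL,cv2.CHAIN_APPROX_NONE)
    k=max(cs,key=cv2.contourArea); e=cv2.fitEllipse(cv2.convexHull(k)); print(n,e, ray(s,e[0],0.074))
    if n=="top":
        print("depth record",s["z_map"][155,320],"table",s["z_map"][300,250])
        # tonearm-side plinth corners
        P=[ray(s,p,0.05) for p in((278,150),(390,125),(413,217),(298,243))]; print(P)
        for a,b in((0,1),(3,2),(3,0),(2,1)): v=P[b]-P[a]; print(np.hypot(*v[:2]),np.degrees(np.arctan2(v[1],v[0])))
    x,y=c; cr=s["frame"][y-60:y+60,x-70:x+70,::-1]; cv2.imwrite(f"pics/c_{n}.png",cv2.resize(cr,None,fx=5,fy=5))
E
```

```text
top ((333.4136962890625, 185.4832763671875), (86.51758575439453, 87.4197006225586), 108.09659576416016) [ 0.5828298  -0.04430821  0.074     ]
depth record 1.6931826 table 1.7231793
[array([0.70732268, 0.1491918 , 0.05      ]), array([ 0.80283846, -0.24209937,  0.05      ]), array([ 0.48064671, -0.32106237,  0.05      ]), array([0.38547594, 0.07374823, 0.05      ])]
0.40278039639168417 -76.28213391457282
0.40611930861690365 -76.44716662562521
0.33057080548202006 13.192422698746647
0.33172681548661714 13.770666300053755
scene ((290.4490051269531, 209.71800231933594), (77.57972717285156, 89.28755950927734), 86.24437713623047) [ 0.59396498 -0.04209955  0.074     ]
```

View pics/c_top.png

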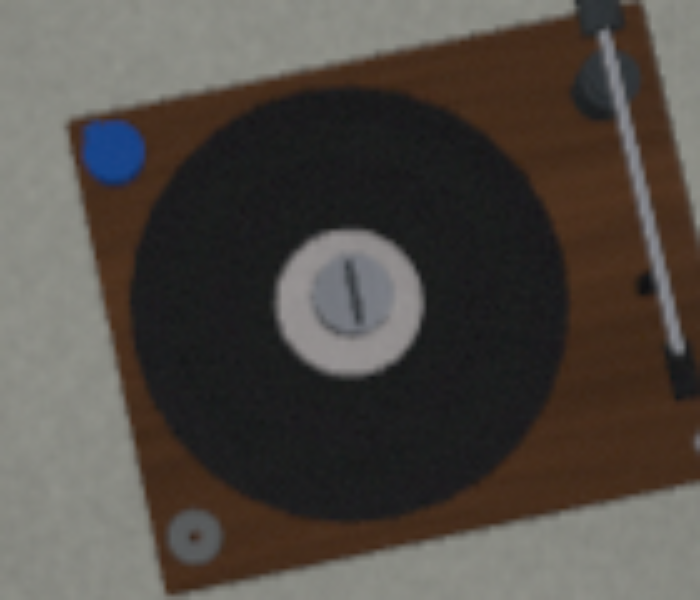

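The clamp's rib reads about 10-14° off world x. The two views differ by 11 mm at z=0.074, so I'll check the surface height with the depth maps.

Run:
```python
from h import *
def pt(s,u,v):
    z=np.median(s["z_map"][v-1:v+2,u-1:u+2]); p=cv2.undistortPoints(np.array([[[u,v]]],float),s["camera_matrix"],s["dist_coeffs"])[0,0]
    return s["R"].T@(np.array([*p,1])*z-s["t"])
T=dict(np.load("top.npz"));S=dict(np.load("scene.npz"))
for q in((250,300),(250,150),(310,160),(360,200),(333,180),(440,280),(290,235)): print("T",q,pt(T,*q).round(4))
for q in((270,205),(310,220),(290,198),(380,200),(200,110)): print("S",q,pt(S,*q).round(4))
for z in(0.02,0.03,0.04,0.05,0.074): print(z,ray(T,(333.41,185.48),z),ray(S,(290.45,209.7),z))
# clamp ellipse: rib/top centre by blob of bright-blue-grey top
for n,s in(("top",T),):
  P0=(326+7.0/1,0)
```

```text
T (250, 300) [ 1.867e-01  2.377e-01 -1.000e-04]
T (250, 150) [ 0.7156  0.2529 -0.0023]
T (310, 160) [0.6696 0.0371 0.0746]
T (360, 200) [ 0.5344 -0.1356  0.0735]
T (333, 180) [ 0.5951 -0.0402  0.1236]
T (440, 280) [ 2.647e-01 -4.244e-01 -4.000e-04]
T (290, 235) [ 0.4134  0.1035 -0.0019]
S (270, 205) [ 0.5933 -0.1133  0.0744]
S (310, 220) [0.6161 0.0305 0.0745]
S (290, 198) [ 0.58   -0.0456  0.1256]
S (380, 200) [ 0.4365  0.2465 -0.0006]
S (200, 110) [ 0.1863 -0.545  -0.0015]
0.02 [ 0.58940236 -0.0470849   0.02      ] [ 0.56474809 -0.05197732  0.02      ]
0.03 [ 0.58818727 -0.04656834  0.03      ] [ 0.57014615 -0.05015087  0.03      ]
0.04 [ 0.58697219 -0.04605177  0.04      ] [ 0.57554421 -0.04832442  0.04      ]
0.05 [ 0.5857571  -0.04553521  0.05      ] [ 0.58094227 -0.04649797  0.05      ]
0.074 [ 0.58284088 -0.04429545  0.074     ] [ 0.59389761 -0.04211449  0.074     ]
```

>>> arm_command(deltas="9.3 3 -1.85 0 0;9.3 3 -1.85 0 0;9.3 3 -1.85 0 0;9.3 3 -1.85 0 0;9.3 3 -1.85 0 0;9.3 3 -1.85 0 0;9.3 3 -1.85 0 0;9.3 3 -1.85 0 0;9.3 3 -1.85 0 0", force=30)

```text
clock: 0.85
tcp_pos: [0.3714, -0.2858, 0.3026]
tool_rot: [[0.956, 0.293, -0.0], [0.293, -0.956, 0.0], [-0.0, -0.0, -1.0]]
wrist_force: [0.2, -0.0, 0.8]
finger_gap: 0.0929
finger_force: 0.0
```

>>> arm_command(deltas="9.3 3 -1.85 0 0;9.3 3 -1.85 0 0;9.3 3 -1.85 0 0;9.3 3 -1.85 0 0;9.3 3 -1.85 0 0;9.3 3 -1.85 0 0;9.3 3 -1.85 0 0;9.3 3 -1.85 0 0;9.3 0.7 -0.4 0 0;9.3 0 0 0 0;9.3 0 0 0 0")

```text
clock: 1.77
tcp_pos: [0.5618, -0.0698, 0.3023]
tool_rot: [[0.956, 0.294, -0.001], [0.294, -0.956, -0.0], [-0.001, -0.0, -1.0]]
wrist_force: [-0.6, 0.5, 0.1]
finger_gap: 0.093
finger_force: 0.0
```

>>> arm_command(deltas="9.3 0 0 0 -0.12;9.3 0 0 0 -0.12;9.3 0 0 0 -0.12;9.3 0 0 0 -0.12;9.3 0 0 0 -0.12;9.3 0 0 0 -0.12;9.3 0 0 0 -0.12;9.3 0 0 0 -0.12;9.3 0 0 0 -0.12;9.3 0 0 0 0;9.3 0 0 0 0")

```text
clock: 2.68
tcp_pos: [0.5615, -0.0707, 0.3028]
tool_rot: [[0.197, 0.98, -0.0], [0.98, -0.197, -0.0], [-0.0, -0.0, -1.0]]
wrist_force: [0.9, -0.2, -0.4]
finger_gap: 0.0929
finger_force: 0.0
```

Run:
```python
from rig import *
from h import *
o=get_obs(); print(o["clock"],o["joints"],o["tcp_pos"],o["tool_rot"],o["wrist_force"])
s=snapshot("wrist"); H=s["hand_eye"]; print(H)
A=np.eye(4);A[:3,:3]=o["tool_rot"];A[:3,3]=o["tcp_pos"]; W=A@H
s["R"]=W[:3,:3].T; s["t"]=-s["R"]@W[:3,3]; np.savez("w1.npz",**s)
cv2.imwrite("pics/w1.png",s["frame"][:,:,::-1])
```

```text
2.6833 [-2.07430670e-01  3.79589532e-01  1.60951390e+00 -1.14551270e-04
  1.15267566e+00 -9.16082901e-03] [ 0.5615278  -0.07067999  0.30282414] [[ 1.96927741e-01  9.80417984e-01 -2.03997249e-04]
 [ 9.80418000e-01 -1.96927758e-01 -6.40434926e-05]
 [-1.02962113e-04 -1.87390634e-04 -9.99999977e-01]] [ 0.86353579 -0.17978725 -0.41113117]
[[-1.79894356e-04 -9.62218155e-01 -2.72279617e-01  7.58777736e-02]
 [ 9.99999648e-01  5.00728856e-05 -8.37651143e-04 -7.91892408e-04]
 [ 8.19636963e-04 -2.72279672e-01  9.62217807e-01 -8.26606639e-02]
 [ 0.00000000e+00  0.00000000e+00  0.00000000e+00  1.00000000e+00]]
```

View pics/w1.png

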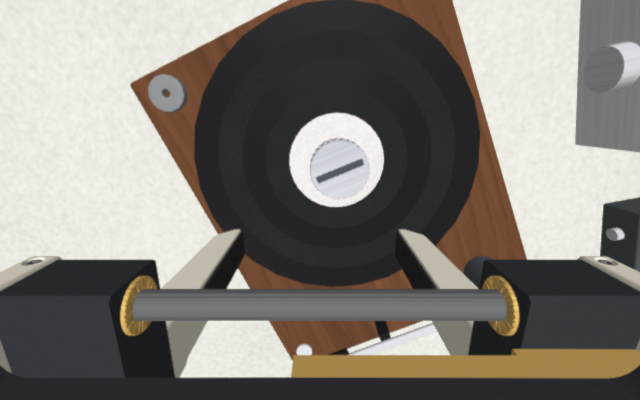

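The wrist view shows the white label around (337,160), the clamp top around (340,168) and the rib from (317,178) to (363,161). I'll fit the label and clamp top, and take the rib's direction.

```bash
cat >> h.py <<'E'
def rib(s,c,r,ztop=0.127):
    g=cv2.cvtColor(s["frame"],cv2.COLOR_RGB2GRAY); roi=np.zeros_like(g); cv2.circle(roi,c,r,255,-1)
    m=((g<110)&(roi>0)).astype(np.uint8)
    n,l,st,_=cv2.connectedComponentsWithStats(m); k=1+np.argmax(st[1:,4])
    v,u=np.nonzero(l==k); P=np.array([ray(s,(a,b),ztop)[:2] for a,b in zip(u,v)])
    ctr=P.mean(0); w=np.linalg.svd(P-ctr,full_matrices=False)[2][0]; pr=(P-ctr)@w
    return (P[pr.argmax()]+P[pr.argmin()])/2, np.degrees(np.arctan2(w[1],w[0]))%180, np.ptp(pr)
E
python3 - <<'E'
from h import *
s=dict(np.load("w1.npz")); print("rib",rib(s,(340,169),26))
f=s["frame"]; g=f.min(2)
roi=np.zeros_like(g); cv2.circle(roi,(337,160),70,1,-1)
m=((g>100)&(roi>0)).astype(np.uint8)
k=max(cv2.findContours(m,cv2.RETR_EXTERNAL,cv2.CHAIN_APPROX_NONE)[0],key=cv2.contourArea); e=cv2.fitEllipse(k)
print("label",e,ray(s,e[0],0.074))
dk=((f.max(2)<70)).astype(np.uint8); dk[231:]=0; roi[:]=0; cv2.circle(roi,(337,143),160,1,-1)
T=dict(np.load("top.npz")); print("rib top", rib(T,(334,184),7))
P=lambda p:ray(s,p,0.126)
z=s["z_map"]; m=((z>0)&(roi>0)); vs,us=np.nonzero(m[:230]); 
und=cv2.undistortPoints(np.stack([us,vs],1)[:,None].astype(float),s["camera_matrix"],s["dist_coeffs"])[:,0]
X=(np.c_[und,np.ones(len(und))]*z[vs,us][:,None]-s["t"])@s["R"]
t=X[(X[:,2]>0.118)&(X[:,2]<0.135)]; c,r=cv2.minEnclosingCircle(t[:,:2].astype(np.float32)); print("top by depth",c,r,np.median(t[:,2]),len(t))
E
```

```text
rib (array([ 0.58355275, -0.04632343]), np.float64(11.247145171549619), np.float64(0.04258265508417859))
label ((336.16082763671875, 159.38490295410156), (93.78414154052734, 95.16609954833984), 49.05332946777344) [ 0.58402663 -0.04413297  0.074     ]
rib top (array([ 0.58478611, -0.04673868]), np.float64(11.036587774323522), np.float64(0.040573188792126486))
top by depth (0.5837050676345825, -0.04650895297527313) 0.02754294127225876 0.12682071682942628 2823
```

>>> arm_command(deltas="9.3 1.45 0.85 0 0;9.3 1.45 0.85 0 0;9.3 0 0 1 0;9.3 0 0 2 0;9.3 0 0 2 0;9.3 0 0 2 0;9.3 0 0 2 0;9.3 0 0 2 0;9.3 0 0 1 0;9.3 0 0 0.5 0;9.3 0 0 0 0;9.3 0 0 0 0")

```text
clock: 3.73
tcp_pos: [0.5846, -0.0446, 0.1784]
tool_rot: [[0.193, 0.981, 0.001], [0.981, -0.193, -0.0], [0.0, 0.001, -1.0]]
wrist_force: [-0.4, -0.1, 0.2]
finger_gap: 0.093
finger_force: 0.0
```

Run:
```python
from rig import *
from h import *
o=get_obs(); print(o["clock"],o["joints"],o["tcp_pos"],o["wrist_force"],o["moment"])
s=snapshot("wrist"); cv2.imwrite("pics/w2.png",s["frame"][:,:,::-1])
```

```text
3.7333 [-1.55577570e-01  5.65848336e-01  1.65767530e+00 -3.00317338e-05
  9.17349522e-01  3.82028667e-02] [ 0.58462388 -0.04463155  0.17835612] [-0.41036332 -0.14085948  0.2069207 ] [-0.01934377 -0.04643299  0.02731865]
```

View pics/w2.png

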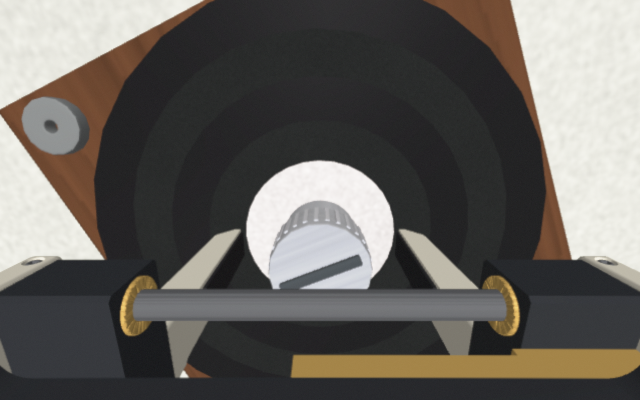

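The clamp sits centred between the fingers, with its top at about (320,265) and the pads at x≈240 and 400. Closing now.

>>> arm_command(deltas="4.5 0 0 0 0;4.5 0 0 0 0;4.5 0 0 0 0;4.5 0 0 0 0;4.5 0 0 0 0;4.5 0 0 0 0;4.5 0 0 0 0;4.5 0 0 0 0", force=30)

```text
clock: 4.45
tcp_pos: [0.5845, -0.0444, 0.1778]
tool_rot: [[0.192, 0.981, 0.0], [0.981, -0.192, -0.0], [0.0, 0.0, -1.0]]
wrist_force: [0.7, 0.4, 0.0]
finger_gap: 0.0533
finger_force: 30.0
```

Run:
```python
from rig import *
o=get_obs(); print(o)
```

```text
{'clock': 4.45, 'joints': array([-1.55236275e-01,  5.66571043e-01,  1.65802933e+00,  1.90645282e-05,
        9.16725303e-01,  3.77740281e-02]), 'qd': array([-1.15491851e-04, -1.30274250e-03, -1.00409122e-03,  5.53296353e-04,
        5.45350947e-04, -9.72108219e-05]), 'tau': array([-1.00086708e-02, -5.69533217e+01, -2.38224167e+01,  5.16972737e-02,
        8.09971453e-02,  1.18057131e-03]), 'tcp_pos': array([ 0.58452995, -0.04440731,  0.17781945]), 'tool_rot': array([[ 1.91825543e-01,  9.81429004e-01,  2.66108542e-04],
       [ 9.81429040e-01, -1.91825543e-01, -2.63307428e-05],
       [ 2.52046609e-05,  2.66217559e-04, -9.99999964e-01]]), 'wrist_force': array([0.67063195, 0.43375457, 0.04620782]), 'moment': array([-0.06015917, -0.09517695,  0.0036756 ]), 'finger_force': 30.000092089176178, 'finger_gap': 0.05334822332103794}
```

>>> arm_command(deltas="4.5 0 0 0 0.04;4.5 0 0 0 0.04;4.5 0 0 0 0.04;4.5 0 0 0 0.04;4.5 0 0 0 0.04;4.5 0 0 0 0")

```text
clock: 4.95
tcp_pos: [0.5845, -0.0444, 0.1778]
tool_rot: [[0.385, 0.923, 0.0], [0.923, -0.385, -0.0], [-0.0, 0.0, -1.0]]
wrist_force: [-0.4, -0.2, 0.1]
finger_gap: 0.0534
finger_force: 30.0
```

```bash
cat > st.py <<'E'
from rig import *
o=get_obs(); print(o["clock"],"q6",o["joints"][5],"yaw",o["tool_rot"][:2,0],"p",o["tcp_pos"],"F",o["wrist_force"].round(2),"M",o["moment"].round(3),"tau6",o["tau"][5].round(3),o["finger_force"],o["finger_gap"])
E
python3 st.py
```

```text
4.95 q6 0.2395548670841418 yaw [0.38465018 0.92306242] p [ 0.58445814 -0.04444007  0.1778114 ] F [-0.37 -0.18  0.11] M [-0.029  0.042 -0.071] tau6 0.68 30.00074028968811 0.05339282361635632
```

>>> arm_command(deltas="4.5 0 0 0 0.04;4.5 0 0 0 0.04;4.5 0 0 0 0.04;4.5 0 0 0 0.04;4.5 0 0 0 0.04;4.5 0 0 0 0")

```text
clock: 5.45
tcp_pos: [0.5844, -0.0444, 0.1778]
tool_rot: [[0.559, 0.829, -0.0], [0.829, -0.559, 0.0], [-0.0, -0.0, -1.0]]
wrist_force: [-0.1, -0.5, 0.8]
finger_gap: 0.0536
finger_force: 30.0
```

```bash
python3 st.py
```

```text
5.45 q6 0.4382888850618445 yaw [0.55933342 0.82894278] p [ 0.58441717 -0.04440942  0.1777822 ] F [-0.1  -0.54  0.79] M [-0.008  0.044  0.008] tau6 0.685 30.000799298286438 0.05363660053560488
```

Little moment so far; I'll check in the image whether the clamp turned with the fingers.

Run:
```python
from rig import *
from h import *
o=get_obs(); s=snapshot("wrist"); cv2.imwrite("pics/w3.png",s["frame"][150:350,200:440,::-1].repeat(2,0).repeat(2,1))
```

```text
(no output)
```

View pics/w3.png

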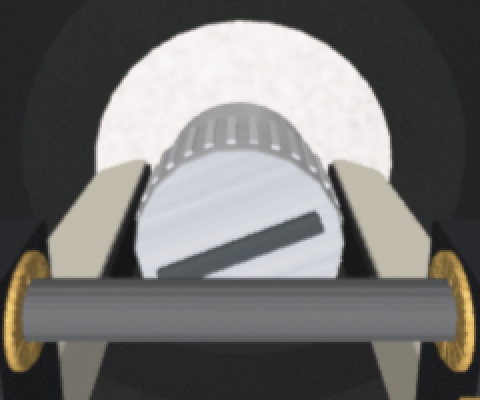

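In the gripper's view the rib keeps its slope, (158,275) to (322,220), about -18.5° against -17.8° before. So the clamp has turned 23° with the fingers, past the 20° maximum for the stop, and this is the loosening way. I'll carry on to about 76°.

>>> arm_command(deltas="4.5 0 0 0 0.08;4.5 0 0 0 0.08;4.5 0 0 0 0.08;4.5 0 0 0 0.08;4.5 0 0 0 0.08;4.5 0 0 0 0.08;4.5 0 0 0 0.08;4.5 0 0 0 0.08;4.5 0 0 0 0.08;4.5 0 0 0 0.08;4.5 0 0 0 0.08;4.5 0 0 0 0.05")

```text
clock: 6.5
tcp_pos: [0.5844, -0.0444, 0.1778]
tool_rot: [[0.999, 0.046, -0.0], [0.046, -0.999, 0.0], [-0.0, -0.0, -1.0]]
wrist_force: [0.2, -0.2, 1.2]
finger_gap: 0.0535
finger_force: 30.0
```

>>> arm_command(deltas="4.5 0 0 0 0;4.5 0 0 0 0;4.5 0 0 0 0")

```text
clock: 6.75
tcp_pos: [0.5845, -0.0444, 0.1778]
tool_rot: [[0.999, 0.05, 0.0], [0.05, -0.999, 0.0], [0.0, -0.0, -1.0]]
wrist_force: [-0.3, 0.4, 2.6]
finger_gap: 0.0536
finger_force: 30.0
```

```bash
python3 st.py
python3 - <<'E'
from rig import *
from h import *
s=snapshot("wrist"); cv2.imwrite("pics/w4.png",s["frame"][150:350,200:440,::-1].repeat(2,0).repeat(2,1))
E
```

```text
6.75 q6 1.3650227805640336 yaw [0.99872596 0.05046224] p [ 0.58447852 -0.04436569  0.17777545] F [-0.29  0.36  2.57] M [0.109 0.075 0.068] tau6 0.023 30.000353157520294 0.05356887808736671
```

View pics/w4.png

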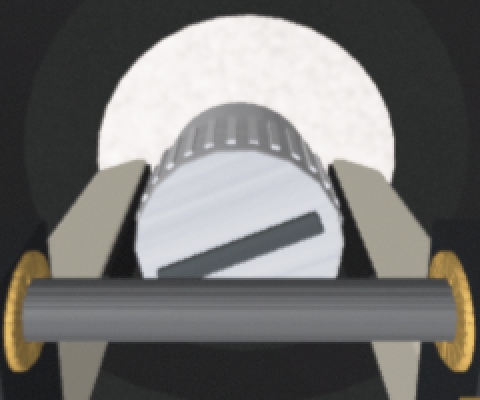

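The rib has not slipped in the fingers (same pixels), so the clamp has turned about 76°. A gentle lift first, checking the force.

>>> arm_command(deltas="4.5 0 0 -0.2 0;4.5 0 0 -0.2 0;4.5 0 0 -0.2 0;4.5 0 0 0 0;4.5 0 0 0 0")

```text
clock: 7.22
tcp_pos: [0.5844, -0.0444, 0.1838]
tool_rot: [[0.999, 0.048, -0.0], [0.048, -0.999, 0.0], [-0.0, -0.0, -1.0]]
wrist_force: [0.2, -0.4, -2.5]
finger_gap: 0.0539
finger_force: 30.0
```

```bash
python3 st.py
```

```text
7.2167 q6 1.3675647859664595 yaw [0.99885027 0.0479388 ] p [ 0.58437598 -0.04436179  0.1837651 ] F [ 0.16 -0.4  -2.5 ] M [-0.048 -0.013 -0.02 ] tau6 -0.005 29.999438524246216 0.05392787989368613
```

It rose 6 mm with only about 2.5 N of weight, so it is free. Next I'll lift it about 100 mm.

>>> arm_command(deltas="4.5 0 0 -0.5 0;4.5 0 0 -0.8 0;4.5 0 0 -1.2 0;4.5 0 0 -1.2 0;4.5 0 0 -1.2 0;4.5 0 0 -1.2 0;4.5 0 0 -1.2 0;4.5 0 0 -1 0;4.5 0 0 -0.7 0;4.5 0 0 -0.4 0;4.5 0 0 0 0;4.5 0 0 0 0")

```text
clock: 8.22
tcp_pos: [0.5843, -0.0444, 0.2775]
tool_rot: [[0.999, 0.048, -0.0], [0.048, -0.999, 0.0], [-0.0, -0.0, -1.0]]
wrist_force: [0.5, -0.5, -3.3]
finger_gap: 0.0535
finger_force: 30.0
```

>>> arm_command(deltas="4.5 0 0 0 0;4.5 0 0 0 0;4.5 0 0 0 0;4.5 0 0 0 0;4.5 0 0 0 0;4.5 0 0 0 0")

```text
clock: 8.72
tcp_pos: [0.5844, -0.0444, 0.2777]
tool_rot: [[0.999, 0.048, -0.0], [0.048, -0.999, 0.0], [-0.0, -0.0, -1.0]]
wrist_force: [-0.3, -0.1, -2.6]
finger_gap: 0.0535
finger_force: 30.0
```

```bash
python3 st.py
python3 - <<'E'
from rig import *
from h import *
s=snapshot("scene"); cv2.imwrite("pics/s2.png",s["frame"][100:300,180:440,::-1].repeat(2,0).repeat(2,1))
E
```

```text
8.7167 q6 1.3677385431581195 yaw [0.99885734 0.04779132] p [ 0.58442933 -0.04440621  0.27765287] F [-0.27 -0.08 -2.59] M [ 0.024 -0.02  -0.049] tau6 -0.0 29.99932497739792 0.053549602187514
```

View pics/s2.png

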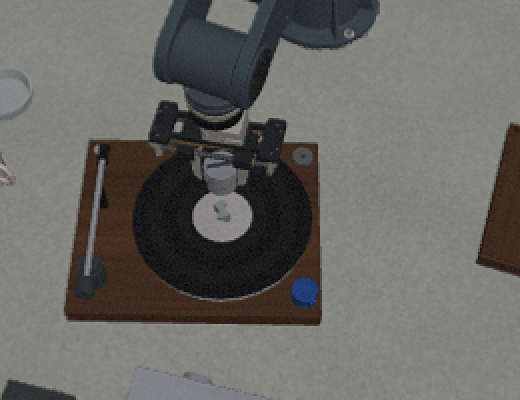

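The clamp hangs upright in the fingers at crop (221,178), above the now bare spindle at (222,211). The tonearm, pot and adapter haven't moved.

```bash
python3 -c "
from rig import *
print(job_done())"
```

```text
the job is handed in; nothing more can be done
None
```

The clamp came free turning clockwise seen from above (about 76°, no stop met), and I handed the job in with it held upright and still about 100 mm above the record's centre; the tonearm, pot and adapter looked unmoved in the last picture.

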